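# Take the dark reading, then hold the sample vial down in the reader

### The arm

A 7-joint arm with a two-finger parallel gripper is mounted at the origin on a cart in front of the work surface, level with it; the furniture and walls round the work are solid. World frame = base frame: x ahead of the robot, y to its left, z up, the work surface at z = 0. Lengths are in m, angles in rad, forces in N, time in s.
With the tool pointing down it reaches from about 0.4 to 0.9 m from the base axis. Payload 5.5 kg.
Tool frame: the origin (TCP) lies between the finger pads; the fingertips stand 8 mm ahead of it and the grasp point (between the pads) lies 11 mm behind it; z points along the fingers, y is the line along which they close (so a half turn about z gives the same grasp; the last joint's range is limited). The gripper opens to 85 mm and grips with 20 to 120 N. Pads are 22 mm wide; open, the fingers measure 114 mm over their backs; the gripper's body (76 mm by 85 mm) begins 54 mm behind the grasp point. The pads swing forward as they close: fully open they stand 13 mm farther back than shut.
Start: joints at [1.493, 0.501, -0.427, 1.55, 0.221, 1.138, -0.21], TCP at [0.217, -0.613, 0.239] pointing down, gripper open.
Joint ranges: [-2.88, 2.88], [-0.31, 2.03], [-1.54, 1.56], [0.2, 2.42], [-1.41, 4.55], [0.19, 2.02], [-2.57, 2.57]. Speed limits (rad/s): [2.57, 2.57, 3.14, 3.14, 3.14, 3.14, 3.14].

### API

Orientations are given as a 3x3 rotation matrix whose columns are the frame's x, y, z axes.
In Python, from station import bot, vision, workorder gives the robot as it stands.
- The arm moves only by the tool apply_moves, never from a script. Its argument "deltas" is a list of rows, each a list of 6 numbers: the shift along the world's x, y, z scaled (see below), then the turn, a rotation vector about the world's x, y, z scaled (see below). A call has 1 to 10 rows; each row is the pose to reach, as a shift and turn from the pose commanded when the call began, turning the shorter way round; what a row does not reach only later rows make up. The controller multiplies each number of a shift by 400 mm and each number of a turn by 180 degrees. A row lasts 1/12 s, in which the tool goes at most 41.7 mm and 7.16 degrees, less where a joint would pass 70% of its speed; a pose out of reach is approached as far as the arm can. A call with a number of a shift or a turn outside -1 to 1 is refused whole. A call with a gripper value outside its range is refused whole. "hand" is the opening, from -1 (shut) to 1 (fully open), set as the call begins (left out, the last holds). The fingers move at their own pace and stop on an object; "squeeze" is the grip in N (left out, the last holds). Time passes only in rows, so rows that repeat a pose let the fingers close. It gives the time, the measured TCP pose, the force, the opening and the grip force at its end, in the units of the state.
- bot.get_state(): the state, without advancing time (a new reading comes with each control period).
- vision.capture(name): name is "scene" or "top"; returns a dict with "color" (384x512x3 uint8, red, green, blue), "depth" (384x512 float32, m along the optical axis (not along the pixel's ray), 0 where there is no reading), "fx", "fy", "cx", "cy" (pixels), "world_from_camera" (4x4, takes a point from camera to world coordinates). Camera axes: x right, y down, z forward; pixel columns grow to the right and rows downward; lengths in m; the calibration is good to about 2 mm. A picture is of the moment at which its call begins.
- workorder.hand_in(): hands the job in; it is judged then, once.
The state is a dict: "time": time; "joints": joint angles; "joint_velocities": joint speeds; "effort": joint torques, N m; "eef_pos": TCP position; "tool_rot": TCP orientation; "force": force on the tool from outside, world axes, zero at the start; "ft_torque": the same for the moment, N m; "finger_gap": opening from 0.0 (shut) to 1.0 (fully open); "grip_force": force on a finger pad.
Only numpy, scipy, OpenCV 4.12 (cv2) and the standard library are available. Lean on these libraries where they do the work, as an engineer would, in place of code of your own. Each camera call takes 0.05 s, during which the arm holds its last target. There are 200 camera calls.

### The job

Measure the blue-capped vial in the small vial reader. First take the dark reading: swing the red-knobbed shutter lever right over to its stop and let it spring back. Then take the blue-capped vial from the white rack, put it upright into the reader's well, press it down against the sprung seat until it meets the hard stop, and finish while still holding it down there, firmly but without forcing it (it is glass); leave the two white-capped vials in the rack and the screw tin and orange driver where they lie.

Things in the scene. Friction and masses are not known exactly. Their poses are not given: they have to be found in the camera images.
- reader: vial reader, screwed down; origin under the centre of its base plate, 90 (x) x 172 (y) x 10 mm; -x is its front. Along y: +45 to +83 mm fibre collimator, top 52 mm high; -1 to +45 mm well block, 46 mm square, top 56 mm; -38 to -22 mm grey shutter housing, 56 mm long in x, top 60 mm, the lever stands up from its slot; -80 to -39 mm finned lamp housing, 50 mm long in x, top 59 mm
- well_rim (a point): centre of the mouth of the round vertical well, 17 mm across (reader x 0, y +22, z 56 mm). A sprung brass plunger, 9 mm across, stands in it, its top 14 mm below the rim when free; 24 mm below the rim a steel ring is the hard stop for the vial's foot. A vial let in loosely stands up 34 mm above the rim; pressed home, 24 mm
- well_stop: the fixed steel ring in the well, 10.4 mm bore, whose top face is the hard stop; origin at the underside of the ring on the well's axis, 22 mm below its top face
- stop_face (a point): centre of the top face of that ring, 24 mm below the rim: the place of the vial's origin (centre of its foot) when it is pressed home
- plunger (a joint): sprung plunger in the well: 0 = free (up), grows downward in m; 0.010 when the vial's foot is on the hard stop. The spring pushes up with about 2.3 N at the start and 6.8 N at the stop, and lifts the vial again if it is let go
- shutter_lever (a joint): shutter lever, rad: 0 = at rest, leaning 0.4 rad to the reader's front (-x); grows as its knob is pushed towards the reader's +x; 0.8 = hard stop, leaning 0.4 rad to +x. A spring brings it back to 0; holding it at the stop takes about 4.5 N at the knob
- lever_knob (a point): centre of the red knob, a cylinder 15 mm across and 22 mm long along the reader's y, at the lever's end; it moves on a 58 mm circle about lever_pivot, 93 mm above the table at rest and at the stop, 98 mm midway; 45 mm from rest to stop. Below it the lever is a flat steel bar, 6 mm wide
- lever_pivot (a point): pivot of the lever, axis along the reader's y, at reader x 0, y -30 mm, z 40 mm; does not move
- rack: white four-place vial rack, fixed to the table, 44 (x) x 146 (y) x 24 mm, origin at the centre of its underside; holes 16.6 mm across and 16 mm deep at y -54, -18, +18 and +54 mm of its own y axis (x 0); three hold vials, which one is where varies, one is empty
- blue_vial: sealed glass sample vial with a BLUE screw cap, 15 mm across, 48 mm high (the top 10 mm is the cap, equally wide), 17 to 34 g, origin at the centre of its foot, z up along its axis; stands in the rack with its foot 8 mm above the table and 32 mm showing above the rack
- white_vial_a: like vial with a white cap, in the rack; to be left there
- white_vial_b: like vial with a white cap, in the rack; to be left there
- tin: round metal screw tin, 66 mm across, 27 mm high, loose on the table, a bystander; origin at the centre of its underside
- driver: hex driver with orange handle, 213 mm long, 29 mm thick, lying loose on the table at the left, a bystander; origin under its middle

How it is judged:
On the way, in this order (a step that is already met when the one before it is completed fails the run):
1. the shutter lever is swung over to its stop (value of joint shutter_lever above 0.72 rad), for 0.1 s.
2. the shutter lever has sprung back and is let go (value of joint shutter_lever below 0.08 rad and distance between the grasp point and lever_knob above 0.04 m), for 0.2 s.
3. the blue-capped vial is pressed home on the hard stop in the well (horizontal distance between blue_vial and stop_face below 0.003 m and z of blue_vial in the frame of stop_face below 0.0015 m and value of joint plunger above 0.0085 m), for 0.3 s.
At the end, for the whole second after the job is handed in: the blue-capped vial stands in the well (within 0.12 rad, 3 mm of the axis), its foot on the hard stop (within 1.5 mm, at least 0.5 N on the ring), plunger down, at rest and still held down by the fingers; the shutter lever is back at rest (under 0.08 rad) (all of step 3 and z of blue_vial in the frame of stop_face above -0.003 m and angle between blue_vial's own z axis and vertical below 0.12 rad and contact force between blue_vial and well_stop above 0.5 N and contact force between the fingers and blue_vial above 1 N and linear speed of blue_vial below 0.01 m/s and value of joint shutter_lever below 0.08 rad); the arm keeps its last pose, push and grip.
It fails at once if the glass vial is forced: more than 40 N on the stop (contact force between blue_vial and well_stop above 40 N).
It fails at once if a white-capped vial is moved more than 15 mm (distance of any of white_vial_a, white_vial_b from where it was at the start of the episode above 0.015 m).
It fails at once if the screw tin or the orange driver is moved more than 20 mm (distance of any of tin, driver from where it was at the start of the episode above 0.02 m).
It also fails if it takes over 48 s, if anything falls off the work surface, if the arm or the gripper's body presses on something with over 40 N, if the wrist force passes 120 N, or if a joint passes its speed limit or range.

## Working session

There is one attempt and no reset: what is moved stays moved. The work goes in short steps, Python scripts to look and compute and a tool call to move; the robot and the scene stay as the last step left them, time stands still between calls to the robot, and variables do not carry over. Pictures are saved under pics/ and viewed, at most 10 in all, crops included, and the job is handed in when it is done.

Besides the shell and the picture viewer there is one more tool, called after ">>>" in YAML: its name, and indented under it one key for each argument. apply_moves: Moves the arm, as the interface text tells. Shifts and turns lie within -1 to 1; 1 stands for 400 mm of shift or 180 degrees of turn. Its arguments: {"type":"object","properties":{"deltas":{"type":"array","items":{"type":"array","items":{"type":"number","minimum":-1,"maximum":1}}},"hand":{"type":"number"},"squeeze":{"type":"number"}},"required":["deltas"]}

```bash
mkdir -p pics
cat > h.py <<'E'
import numpy as np, cv2
from station import bot, vision
def grab(n):
    c=vision.capture(n); return c
def save(c,f,box=None,s=1):
    im=c["color"][:,:,::-1]
    if box: im=im[box[1]:box[3],box[0]:box[2]]
    cv2.imwrite("pics/"+f,cv2.resize(im,None,fx=s,fy=s,interpolation=cv2.INTER_CUBIC))
def ray(c,u,v,z):
    T=c["world_from_camera"]; d=T[:3,:3]@np.array([(u-c["cx"])/c["fx"],(v-c["cy"])/c["fy"],1.])
    return T[:3,3]+d*(z-T[2,3])/d[2]
def cloud(c):
    v,u=np.mgrid[:384,:512]; d=c["depth"]
    p=np.stack([(u-c["cx"])/c["fx"]*d,(v-c["cy"])/c["fy"]*d,d],-1)
    T=c["world_from_camera"]; return p@T[:3,:3].T+T[:3,3]
E
python3 - <<'E'
from h import *
for n in("top","scene"):
    c=grab(n); np.savez(n+"0.npz",**c); save(c,n+"0.png",s=1.5); print(n,c["fx"],c["world_from_camera"].round(3).tolist())
print(bot.get_state())
E
```

```text
top 433.09251926983467 [[-0.011, -0.987, 0.159, 0.228], [-1.0, 0.012, 0.006, -0.045], [-0.008, -0.159, -0.987, 1.438], [0.0, 0.0, 0.0, 1.0]]
scene 424.6894582706826 [[-0.69, -0.363, 0.626, -0.318], [-0.723, 0.336, -0.603, 0.685], [0.008, -0.869, -0.495, 0.718], [0.0, 0.0, 0.0, 1.0]]
{'time': 0.1, 'joints': array([ 1.49319466,  0.50175621, -0.42677717,  1.55136276,  0.2208424 ,
        1.13831134, -0.21028823]), 'joint_velocities': array([-0.00172631, -0.00109918, -0.00065967, -0.00062808, -0.00022939,
       -0.00300982,  0.0001414 ]), 'effort': array([-1.06414783e-02, -5.70810592e+01, -5.83870947e+00, -2.81751090e+01,
        1.04683902e-02,  5.45741219e-03,  3.06557195e-05]), 'eef_pos': array([ 0.21698209, -0.61205457,  0.23835186]), 'tool_rot': array([[ 9.42468719e-01,  3.34293834e-01, -5.89190769e-04],
       [ 3.34294353e-01, -9.42467225e-01,  1.67815413e-03],
       [ 5.70358882e-06, -1.77857092e-03, -9.99998418e-01]]), 'force': array([ 0.38715426,  0.28577918, -0.03195561]), 'ft_torque': array([-0.00098368,  0.04088279, -0.05792418]), 'grip_force': 0.0, 'finger_gap': 0.998093201187273}
```

View pics/top0.png

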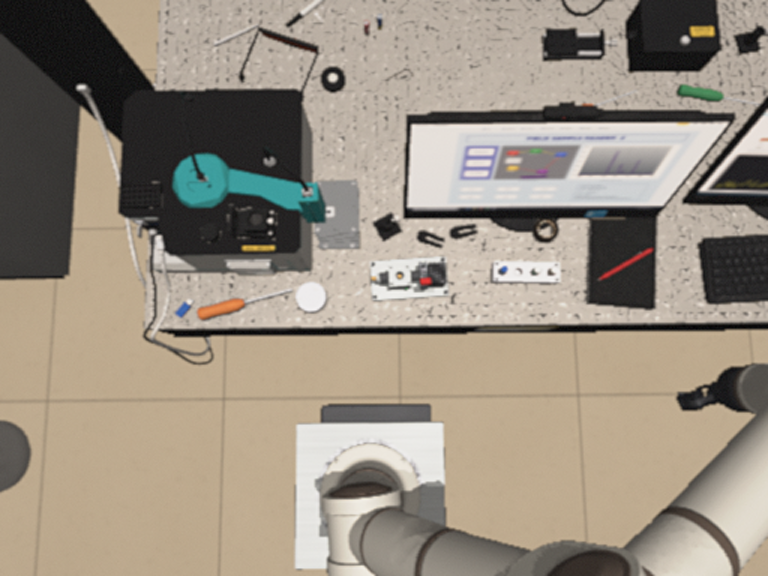

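View pics/scene0.png

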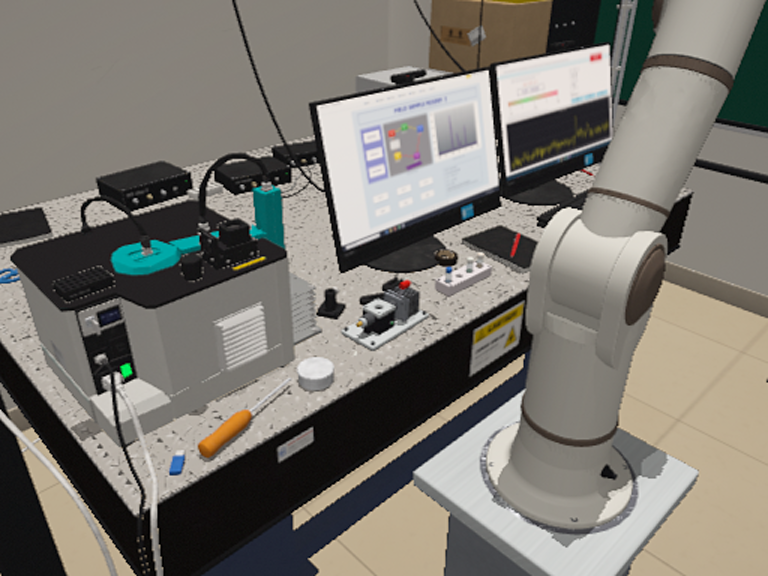

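The top view has the reader at about (408,278) with its red knob at (427,281). The rack is at (526,271), with the blue cap leftmost at (503,271), and the tin and driver are to the left. I'll measure these in enlarged crops.

```bash
cat > m.py <<'E'
from h import *
def comps(m,mn=4):
    n,l,s,ce=cv2.connectedComponentsWithStats(m.astype(np.uint8)); return [(s[i,4],ce[i],l==i) for i in range(1,n) if s[i,4]>=mn]
def meas(c,n):
    hsv=cv2.cvtColor(c["color"],cv2.COLOR_RGB2HSV).astype(int); H,S,V=hsv[...,0],hsv[...,1],hsv[...,2]
    P=cloud(c); near=(P[...,0]>.38)&(P[...,0]<.62)&(P[...,1]>-.45)&(P[...,1]<.1)&(P[...,2]>.004)&(P[...,2]<.13)
    for nm,m,z in(("red",((H<8)|(H>172))&(S>140)&(V>90),.095),("blue",(H>100)&(H<125)&(S>110),.056)):
        for a,ce,l in comps(m&near): print(n,nm,a,ce.round(1),ray(c,*ce,z).round(4),P[l].mean(0).round(4),P[l].min(0).round(3),P[l].max(0).round(3))
E
python3 - <<'E'
from m import *
for n in("top","scene"):
    c=dict(np.load(n+"0.npz")); meas(c,n)
    P=cloud(c)
    # rack top & plate & block top from depth
    for nm,x0,x1,y0,y1,z0,z1 in(("rack",.38,.62,-.45,-.15,.018,.03),("plate",.38,.62,-.15,.1,.005,.016),("blocktop",.38,.62,-.15,.1,.05,.064)):
        m=(P[...,0]>x0)&(P[...,0]<x1)&(P[...,1]>y0)&(P[...,1]<y1)&(P[...,2]>z0)&(P[...,2]<z1)
        q=P[m][:,:2].astype(np.float32)
        for a,ce,l in comps(m,30):
            r=cv2.minAreaRect(P[l][:,:2].astype(np.float32)); print(n,nm,a,ce.round(0),np.round(r[0],4),np.round(r[1],4),round(r[2],1),P[l][:,2].mean().round(4))
    box=(235,160,385,210) if n=="top" else (220,155,340,240)
    save(c,n+"crop.png",box,5 if n=="top" else 6)
E
```

```text
top red 33 [283.6 187.2] [ 0.4413 -0.1232  0.095 ] [ 0.4414 -0.1232  0.0946] [ 0.435 -0.134  0.029] [ 0.451 -0.112  0.105]
top blue 9 [335.4 179.3] [ 0.4712 -0.2936  0.056 ] [ 0.4716 -0.294   0.0534] [ 0.467 -0.298  0.046] [ 0.477 -0.291  0.06 ]
top rack 479 [350. 181.] [ 0.4726 -0.3509] [0.1478 0.0452] 89.3 0.0232
top plate 137 [258. 152.] [ 0.5826 -0.0441] [0.0551 0.0518] 27.0 0.0098
top plate 65 [284. 158.] [ 0.5557 -0.1319] [0.0398 0.0302] 76.7 0.0091
top plate 102 [228. 163.] [0.5405 0.0576] [0.0817 0.0191] 86.9 0.0087
top plate 212 [264. 176.] [ 0.4933 -0.0763] [0.0332 0.145 ] 6.6 0.0091
top plate 337 [267. 194.] [ 0.4394 -0.0781] [0.0448 0.1424] 3.2 0.0098
top blocktop 303 [274. 182.] [ 0.4644 -0.0963] [0.0501 0.1079] 1.9 0.0556
scene red 31 [269.4 189.4] [ 0.4407 -0.1169  0.095 ] [ 0.4406 -0.1167  0.0951] [ 0.434 -0.15   0.057] [ 0.487 -0.107  0.101]
scene blue 10 [298.9 179.5] [ 0.4683 -0.2863  0.056 ] [ 0.472  -0.2909  0.0529] [ 0.468 -0.295  0.047] [ 0.48  -0.286  0.058]
scene rack 258 [309. 183.] [ 0.4724 -0.3501] [0.1549 0.0494] 88.2 0.0234
scene plate 53 [246. 199.] [ 0.5557 -0.1303] [0.0473 0.028 ] 68.8 0.0087
scene plate 114 [220. 206.] [ 0.5816 -0.0416] [0.0498 0.0547] 28.7 0.0099
scene plate 469 [253. 221.] [ 0.4616 -0.0747] [0.0919 0.1465] 3.7 0.0097
scene plate 108 [204. 222.] [0.5436 0.0571] [0.0278 0.0761] 2.3 0.0081
scene blocktop 137 [266. 197.] [ 0.4632 -0.129 ] [0.0573 0.0417] 1.1 0.0566
scene blocktop 165 [252. 205.] [ 0.4616 -0.0587] [0.0498 0.0835] 7.5 0.0545
scene blocktop 61 [202. 206.] [0.5509 0.0507] [0.0184 0.0625] 0.1 0.0585
```

View pics/topcrop.png

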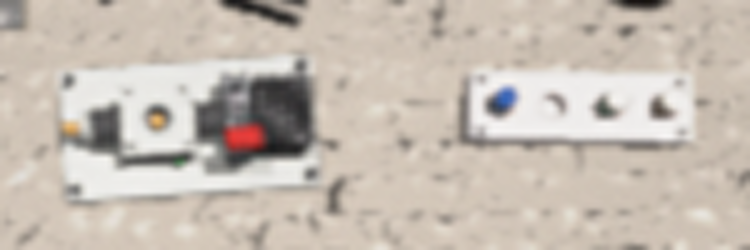

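View pics/scenecrop.png

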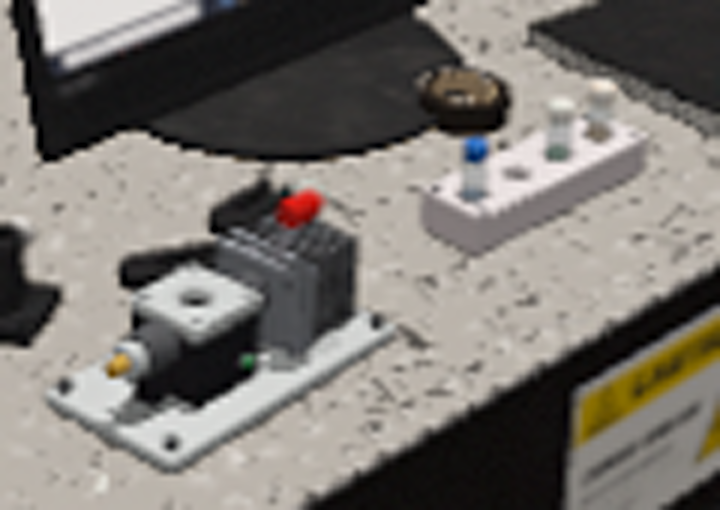

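The crops show the blue vial at the rack's +y end at (503,100), an empty hole next to it, then the two white vials. The reader is yawed by a few degrees, with its well hole at (157,118). I'll take one refining measurement before moving.

```bash
cat > fit.py <<'E'
from m import *
def fit(c,n):
    hsv=cv2.cvtColor(c["color"],cv2.COLOR_RGB2HSV).astype(int); V,S=hsv[...,2],hsv[...,1]; P=cloud(c)
    f=lambda x0,x1,y0,y1,z0,z1:(P[...,0]>x0)&(P[...,0]<x1)&(P[...,1]>y0)&(P[...,1]<y1)&(P[...,2]>z0)&(P[...,2]<z1)
    m=f(.40,.525,-.2,.03,.005,.016)
    q=P[m]; q=q[np.abs(q[:,0]-.462)<.06]
    r=cv2.minAreaRect(q[:,:2].astype(np.float32)); print(n,"plate+all",np.round(r[0],4),np.round(r[1],4),round(r[2],2))
    q=P[f(.40,.525,-.2,.03,.005,.12)]
    r=cv2.minAreaRect(q[:,:2].astype(np.float32)); print(n,"footprint",np.round(r[0],4),np.round(r[1],4),round(r[2],2))
    b=f(.43,.495,-.098,-.044,.050,.062)&(S<60)
    r=cv2.minAreaRect(P[b][:,:2].astype(np.float32)); print(n,"block",b.sum(),np.round(r[0],4),np.round(r[1],4),round(r[2],2))
    # hole: pixels whose ray hits z=.056 within 11 mm of block centre
    T=c["world_from_camera"]; v,u=np.mgrid[:384,:512]; d=np.stack([(u-c["cx"])/c["fx"],(v-c["cy"])/c["fy"],np.ones(u.shape)],-1)@T[:3,:3].T
    X=T[:3,3]+d*((.056-T[2,3])/d[...,2])[...,None]
    near=np.hypot(X[...,0]-.4606,X[...,1]+.070)<.014
    w=np.clip(np.percentile(V[near],85)-V,0,None)*near
    sat=np.where(near,S,0)
    w2=np.maximum(w,0); print(n,"hole",(X[...,:2]*w2[...,None]).sum((0,1))/w2.sum(), V[near].min(),V[near].max())
if __name__=="__main__":
    for n in("top","scene"):
        c=dict(np.load(n+"0.npz")); fit(c,n)
        P=cloud(c); k=(P[...,2]>.12)&(P[...,2]<.6)&(P[...,0]>.35)&(P[...,1]>-.7)&(P[...,1]<.1)&(P[...,0]<.7)
        q=P[k]
        for a in np.arange(-.7,.1,.1):
            s=q[(q[:,1]>=a)&(q[:,1]<a+.1)]
            if len(s): print(round(a,1),len(s),s[:,0].min().round(3),s[:,2].max().round(3))
E
python3 fit.py
```

```text
top plate+all [ 0.462  -0.0877] [0.2242 0.1193] 89.67
top footprint [ 0.4636 -0.0877] [0.2242 0.1225] 89.67
top block 177 [ 0.4619 -0.0699] [0.0463 0.0488] 6.14
top hole [ 0.46258251 -0.06936824] 100 233
-0.7 1126 0.583 0.422
-0.6 2420 0.583 0.423
-0.5 2424 0.582 0.425
-0.4 2601 0.584 0.446
-0.3 2442 0.585 0.424
-0.2 2398 0.584 0.423
-0.1 534 0.587 0.422
-0.0 278 0.55 0.362
scene plate+all [ 0.4623 -0.0874] [0.0919 0.1719] 3.66
scene footprint [ 0.4623 -0.0874] [0.0919 0.1719] 3.66
scene block 146 [ 0.4611 -0.0708] [0.0526 0.0514] 88.92
scene hole [ 0.46021496 -0.06469781] 34 215
-0.7 753 0.581 0.42
-0.6 1531 0.581 0.421
-0.5 1718 0.58 0.421
-0.4 2079 0.581 0.443
-0.3 2217 0.582 0.441
-0.2 2512 0.583 0.421
-0.1 967 0.583 0.421
-0.0 235 0.549 0.36
```

The scene-camera plate fit (91.9 x 171.9 mm, yaw 3.66°) is good. It puts the knob near (0.441,-0.120) and the well near (0.461,-0.067), and the blue vial is near (0.473,-0.295). I'm moving towards the lever.

>>> apply_moves:
  deltas:
    - [0.06,0.16,0,0,0,0.04]
    - [0.12,0.31,0,0,0,0.08]
    - [0.18,0.46,0,0,0,0.12]
    - [0.21,0.6,0,0,0,0.16]
    - [0.22,0.62,0,0,0,0.2]
    - [0.22,0.62,0,0,0,0.2]
    - [0.22,0.62,0,0,0,0.2]
  hand: -1
  squeeze: 30

```text
time: 0.68
eef_pos: [0.3072, -0.3581, 0.239]
tool_rot: [[0.56, 0.828, -0.001], [0.828, -0.56, 0.002], [0.001, -0.002, -1.0]]
force: [-0.5, 0.3, -0.3]
finger_gap: 0.009
grip_force: 0.0
```

>>> apply_moves:
  deltas:
    - [0.07,0.12,-0.02,0,0,0.035]
    - [0.12,0.22,-0.05,0,0,0.07]
    - [0.17,0.32,-0.08,0,0,0.105]
    - [0.2,0.42,-0.1,0,0,0.14]
    - [0.22,0.52,-0.1,0,0,0.175]
    - [0.22,0.6,-0.1,0,0,0.21]
    - [0.22,0.6,-0.1,0,0,0.21]
    - [0.22,0.6,-0.1,0,0,0.21]

```text
time: 1.35
eef_pos: [0.3935, -0.1207, 0.1992]
tool_rot: [[-0.065, 0.998, -0.0], [0.998, 0.065, 0.001], [0.001, -0.0, -1.0]]
force: [-1.1, -1.1, -0.4]
finger_gap: 0.0
grip_force: 0.0
```

>>> apply_moves:
  deltas:
    - [0,0,-0.08,0,0,0]
    - [0,0,-0.16,0,0,0]
    - [0,0,-0.24,0,0,0]
    - [0,0,-0.273,0,0,0]
    - [0.03,0,-0.273,0,0,0]
    - [0.06,0,-0.273,0,0,0]
    - [0.08,0,-0.273,0,0,0]
    - [0.1,0,-0.273,0,0,0]
    - [0.12,0,-0.273,0,0,0]
    - [0.12,0,-0.273,0,0,0]

```text
time: 2.18
eef_pos: [0.4424, -0.1252, 0.0902]
tool_rot: [[-0.057, 0.998, 0.001], [0.998, 0.057, -0.0], [-0.0, 0.001, -1.0]]
force: [-1.8, -1.0, -0.8]
finger_gap: -0.0
grip_force: 1.3
```

Run:
```python
from m import *
for n in("top","scene"):
    c=grab(n); meas(c,n)
    if n=="scene": save(c,"lever.png",(200,130,340,240),5)
```

```text
top blue 8 [335.5 179.5] [ 0.4706 -0.2937  0.056 ] [ 0.4712 -0.2943  0.0528] [ 0.468 -0.298  0.044] [ 0.476 -0.291  0.059]
scene red 21 [264.  186.5] [ 0.4643 -0.1177  0.095 ] [ 0.458  -0.1113  0.1   ] [ 0.452 -0.122  0.09 ] [ 0.465 -0.107  0.106]
scene blue 11 [298.9 179.4] [ 0.4689 -0.2871  0.056 ] [ 0.4718 -0.2907  0.0535] [ 0.468 -0.299  0.047] [ 0.477 -0.286  0.058]
```

View pics/lever.png

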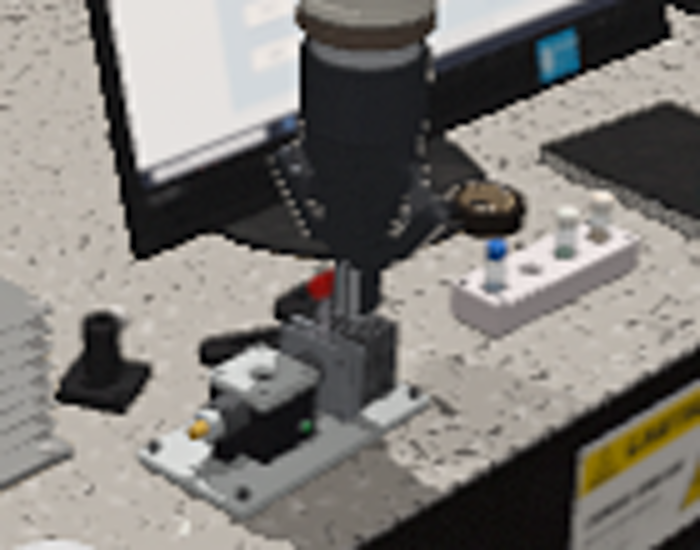

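The fingers are behind the red knob (at about (322,285)) and the lever is about half over. I'll keep pushing.

>>> apply_moves:
  deltas:
    - [0.02,0.01,0,0,0,0]
    - [0.04,0.01,0,0,0,0]
    - [0.05,0.01,0,0,0,0]
    - [0.055,0.01,0,0,0,0]
    - [0.06,0.01,0,0,0,0]
    - [0.06,0.01,0,0,0,0]

```text
time: 2.78
eef_pos: [0.4643, -0.1205, 0.0895]
tool_rot: [[-0.058, 0.998, -0.002], [0.998, 0.058, 0.001], [0.001, -0.002, -1.0]]
force: [-4.7, -1.9, -3.3]
finger_gap: 0.001
grip_force: 2.5
```

>>> apply_moves:
  deltas:
    - [0.005,0,0,0,0,0]
    - [0.01,0,0,0,0,0]
    - [0.01,0,0,0,0,0]

```text
time: 3.03
eef_pos: [0.468, -0.1203, 0.0895]
tool_rot: [[-0.058, 0.998, -0.003], [0.998, 0.058, 0.001], [0.001, -0.002, -1.0]]
force: [-5.7, -0.1, -3.6]
finger_gap: 0.0
grip_force: 2.7
```

>>> apply_moves:
  deltas:
    - [0.005,0,0,0,0,0]
    - [0.01,0,0,0,0,0]
    - [0.01,0,0,0,0,0]

```text
time: 3.28
eef_pos: [0.4689, -0.1203, 0.0891]
tool_rot: [[-0.058, 0.998, -0.009], [0.998, 0.058, -0.0], [0.0, -0.009, -1.0]]
force: [-13.0, -0.1, 4.9]
finger_gap: 0.0
grip_force: 6.8
```

The force jumped to 13 N, so the lever is on its stop. I'll hold briefly, then back off.

>>> apply_moves:
  deltas:
    - [0,0,0,0,0,0]
    - [0,0,0,0,0,0]
    - [-0.05,0,0,0,0,0]
    - [-0.1,0,0,0,0,0]
    - [-0.15,0,0,0,0,0]
    - [-0.2,0,0,0,0,0]
    - [-0.22,0,0.05,0,0,0]
    - [-0.22,0,0.13,0,0,0]
    - [-0.22,0,0.21,0,0,0]
    - [-0.22,0,0.25,0,0,0]

```text
time: 4.12
eef_pos: [0.389, -0.1204, 0.1939]
tool_rot: [[-0.06, 0.998, 0.008], [0.998, 0.06, -0.003], [-0.003, 0.008, -1.0]]
force: [1.2, -0.9, 0.7]
finger_gap: 0.003
grip_force: 0.0
```

Run:
```python
from m import *
print(bot.get_state()["eef_pos"],bot.get_state()["force"])
for n in("top","scene"):
    c=grab(n); meas(c,n)
```

```text
[ 0.38895248 -0.12043549  0.19385493] [ 1.24965394 -0.94688095  0.70432026]
top blue 8 [335.5 179.5] [ 0.4706 -0.2937  0.056 ] [ 0.4713 -0.2944  0.0522] [ 0.468 -0.299  0.044] [ 0.476 -0.291  0.057]
scene red 31 [269.3 189.4] [ 0.4409 -0.1167  0.095 ] [ 0.4408 -0.1166  0.0951] [ 0.433 -0.152  0.056] [ 0.489 -0.106  0.101]
scene blue 11 [298.9 179.4] [ 0.4689 -0.2871  0.056 ] [ 0.4713 -0.29    0.054 ] [ 0.467 -0.295  0.048] [ 0.478 -0.284  0.057]
```

>>> apply_moves:
  deltas:
    - [0.06,-0.08,0,0,0,0]
    - [0.11,-0.16,0,0,0,0]
    - [0.15,-0.24,0,0,0,0]
    - [0.18,-0.32,0,0,0,0]
    - [0.21,-0.4,0,0,0,0]
    - [0.21,-0.437,0,0,0,0]
    - [0.21,-0.437,0,0,0,0]
    - [0.21,-0.437,0,0,0,0]
  hand: 0.1

```text
time: 4.88
eef_pos: [0.4694, -0.2953, 0.1891]
tool_rot: [[-0.057, 0.998, 0.0], [0.998, 0.057, 0.001], [0.001, 0.0, -1.0]]
force: [0.4, -0.0, 0.3]
finger_gap: 0.548
grip_force: 0.0
```

>>> apply_moves:
  deltas:
    - [0.009,0,-0.08,0,0,0]
    - [0.009,0,-0.16,0,0,0]
    - [0.009,0,-0.24,0,0,0]
    - [0.009,0,-0.29,0,0,0]
    - [0.009,0,-0.33,0,0,0]
    - [0.009,0,-0.35,0,0,0]
    - [0.009,0,-0.364,0,0,0]
    - [0.009,0,-0.364,0,0,0]
    - [0.009,0,-0.364,0,0,0]

```text
time: 5.63
eef_pos: [0.4736, -0.295, 0.0453]
tool_rot: [[-0.059, 0.998, 0.001], [0.998, 0.059, -0.0], [-0.0, 0.001, -1.0]]
force: [0.6, -0.7, -0.6]
finger_gap: 0.548
grip_force: 0.0
```

Run:
```python
from m import *
print(bot.get_state()["eef_pos"],bot.get_state()["force"])
c=grab("scene"); save(c,"grasp.png",(230,110,360,210),6); meas(c,"scene")
```

```text
[ 0.47357351 -0.29496404  0.0452999 ] [ 0.64463016 -0.74931966 -0.64541472]
scene red 31 [269.3 189.4] [ 0.4411 -0.1168  0.095 ] [ 0.4411 -0.1168  0.095 ] [ 0.433 -0.149  0.058] [ 0.485 -0.108  0.101]
scene blue 10 [298.8 179.5] [ 0.4685 -0.2861  0.056 ] [ 0.4725 -0.291   0.0527] [ 0.468 -0.297  0.047] [ 0.477 -0.287  0.057]
```

View pics/grasp.png

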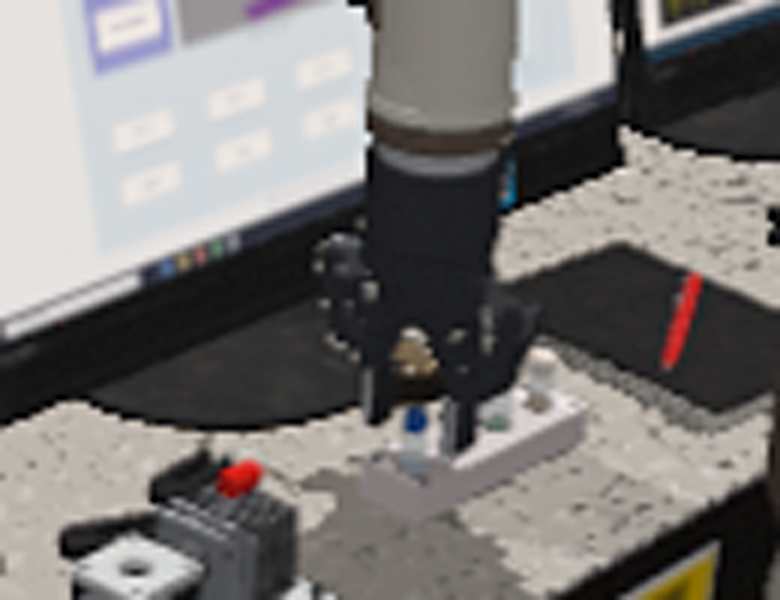

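The fingers straddle the blue cap at about (415,420), centred on it. I'm closing.

>>> apply_moves:
  deltas:
    - [0,0,0,0,0,0]
    - [0,0,0,0,0,0]
    - [0,0,0,0,0,0]
    - [0,0,0,0,0,0]
    - [0,0,0,0,0,0]
    - [0,0,0,0,0,0]
  hand: -1
  squeeze: 40

```text
time: 6.18
eef_pos: [0.4736, -0.2958, 0.0452]
tool_rot: [[-0.058, 0.998, 0.001], [0.998, 0.058, -0.001], [-0.001, 0.001, -1.0]]
force: [1.2, -0.2, 5.7]
finger_gap: 0.151
grip_force: 39.2
```

>>> apply_moves:
  deltas:
    - [0,0,0.04,0,0,0]
    - [0,0,0.08,0,0,0]
    - [0,0,0.14,0,0,0]
    - [0,0,0.2,0,0,0]
    - [0,0,0.26,0,0,0]
    - [0,0,0.29,0,0,0]
    - [0,0,0.29,0,0,0]
    - [0,0,0.29,0,0,0]

```text
time: 6.85
eef_pos: [0.4726, -0.2957, 0.1603]
tool_rot: [[-0.058, 0.998, -0.0], [0.998, 0.058, -0.001], [-0.001, -0.0, -1.0]]
force: [-0.6, -0.4, -0.8]
finger_gap: 0.154
grip_force: 39.6
```

Run:
```python
from m import *
s=bot.get_state();print(s["eef_pos"],s["force"],s["finger_gap"],s["grip_force"])
c=grab("scene"); save(c,"lift.png",(230,90,360,190),6); meas(c,"scene")
```

```text
[ 0.47260636 -0.29569305  0.16030016] [-0.58324408 -0.40899265 -0.81235018] 0.15435916795494267 39.61578905582428
scene red 32 [269.4 189.3] [ 0.4411 -0.1172  0.095 ] [ 0.4412 -0.1172  0.0949] [ 0.432 -0.15   0.058] [ 0.486 -0.109  0.103]
```

View pics/lift.png

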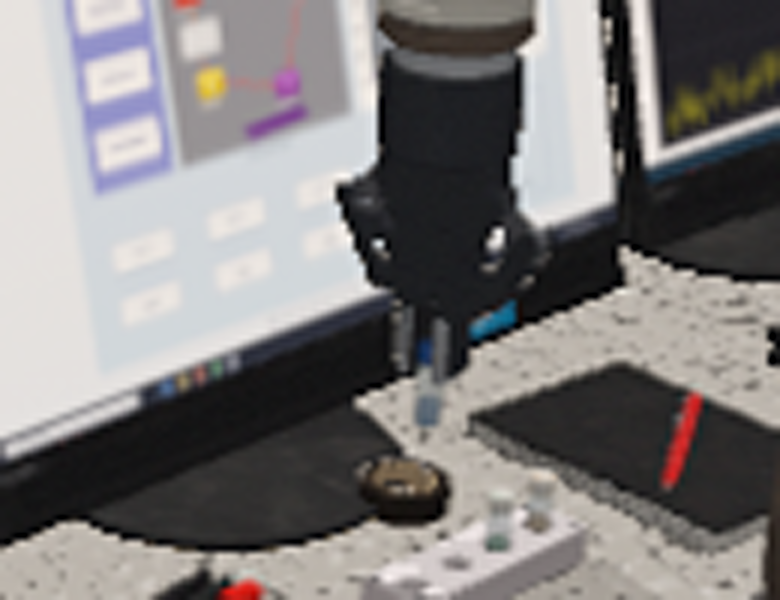

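The vial is held upright (foot at about (428,425)) and the white vials are undisturbed. Next I'll refine the well mouth position in both views.

```bash
cat > hole.py <<'E'
from m import *
def hole(c,n):
    k=10; g=cv2.resize(c["color"].min(2),None,fx=k,fy=k,interpolation=cv2.INTER_CUBIC).astype(float)
    T=c["world_from_camera"]; h,w=g.shape; v,u=np.mgrid[:h,:w]; u=(u+.5)/k-.5; v=(v+.5)/k-.5
    d=np.stack([(u-c["cx"])/c["fx"],(v-c["cy"])/c["fy"],np.ones(u.shape)],-1)@T[:3,:3].T
    X=T[:3,3]+d*((.056-T[2,3])/d[...,2])[...,None]
    near=np.hypot(X[...,0]-.4615,X[...,1]+.067)<.015
    for p in(.4,.5,.6):
        lo,hi=g[near].min(),np.percentile(g[near],80); m=near&(g<lo+p*(hi-lo))
        for a,ce,l in comps(m,400):
            q=X[l][:,:2].astype(np.float32); r=cv2.minEnclosingCircle(q); b=cv2.minAreaRect(q)
            print(n,p,a,"mean",q.mean(0).round(4),"circ",np.round(r[0],4),round(r[1],4),"rect",np.round(b[0],4),np.round(b[1],4))
for n in("top","scene"): hole(dict(np.load(n+"0.npz")),n)
E
python3 hole.py
```

```text
top 0.4 1474 mean [ 0.4618 -0.0692] circ [ 0.4615 -0.0689] 0.0077 rect [ 0.4618 -0.0697] [0.0149 0.013 ]
top 0.5 1812 mean [ 0.4617 -0.0691] circ [ 0.4615 -0.069 ] 0.0083 rect [ 0.4614 -0.0694] [0.0146 0.0158]
top 0.6 2173 mean [ 0.4617 -0.0691] circ [ 0.4615 -0.069 ] 0.009 rect [ 0.4618 -0.0692] [0.0171 0.0167]
scene 0.5 562 mean [ 0.4588 -0.0628] circ [ 0.4591 -0.0632] 0.0063 rect [ 0.4587 -0.0628] [0.0122 0.0085]
scene 0.6 854 mean [ 0.4594 -0.0634] circ [ 0.4595 -0.0635] 0.0073 rect [ 0.4596 -0.0639] [0.0137 0.0125]
```

>>> apply_moves:
  deltas:
    - [0,0.08,0,0,0,0]
    - [0,0.16,0,0,0,0]
    - [-0.01,0.24,0,0,0,0]
    - [-0.01,0.32,0,0,0,0]
    - [-0.02,0.4,0,0,0,0]
    - [-0.027,0.48,0,0,0,0]
    - [-0.027,0.54,0,0,0,0]
    - [-0.027,0.572,0,0,0,0]
    - [-0.027,0.572,0,0,0,0]
    - [-0.027,0.572,0,0,0,0]

```text
time: 7.73
eef_pos: [0.4612, -0.0662, 0.1594]
tool_rot: [[-0.06, 0.998, -0.002], [0.998, 0.06, 0.001], [0.001, -0.002, -1.0]]
force: [-0.6, -1.3, 0.6]
finger_gap: 0.153
grip_force: 39.6
```

```bash
cat > rackhole.py <<'E'
from m import *
def rh(c,n,cx,cy,z):
    k=10; g=cv2.resize(c["color"].min(2),None,fx=k,fy=k,interpolation=cv2.INTER_CUBIC).astype(float)
    T=c["world_from_camera"]; h,w=g.shape; v,u=np.mgrid[:h,:w]; u=(u+.5)/k-.5; v=(v+.5)/k-.5
    d=np.stack([(u-c["cx"])/c["fx"],(v-c["cy"])/c["fy"],np.ones(u.shape)],-1)@T[:3,:3].T
    X=T[:3,3]+d*((z-T[2,3])/d[...,2])[...,None]
    near=np.hypot(X[...,0]-cx,X[...,1]-cy)<.014
    lo,hi=g[near].min(),np.percentile(g[near],80)
    for p in(.4,.6,.75):
        m=near&(g<lo+p*(hi-lo))
        for a,ce,l in comps(m,400):
            q=X[l][:,:2].astype(np.float32); r=cv2.minEnclosingCircle(q); print(n,p,a,lo,hi,"mean",q.mean(0).round(4),"circ",np.round(r[0],4),round(r[1],4))
E
python3 - <<'E'
from rackhole import *
s=bot.get_state();print(s["eef_pos"],s["force"])
c=grab("top"); np.savez("top1.npz",**c)
rh(c,"blueh",.473,-.296,.024); rh(c,"emptyh",.4727,-.332,.024)
c=grab("scene"); np.savez("scene1.npz",**c); rh(c,"blueh",.473,-.296,.024); rh(c,"emptyh",.4727,-.332,.024)
save(c,"over.png",(215,150,290,230),7)
E
```

```text
[ 0.46118292 -0.06622306  0.15939753] [-0.55018448 -1.27146865  0.62237772]
blueh 0.4 658 134.0 236.0 mean [ 0.4759 -0.2989] circ [ 0.4746 -0.2976] 0.0073
blueh 0.6 1067 134.0 236.0 mean [ 0.4756 -0.2988] circ [ 0.4744 -0.2976] 0.0086
blueh 0.75 1472 134.0 236.0 mean [ 0.4753 -0.2987] circ [ 0.4735 -0.2967] 0.0093
emptyh 0.4 625 134.0 235.0 mean [ 0.4748 -0.3346] circ [ 0.4737 -0.3334] 0.0072
emptyh 0.6 986 134.0 235.0 mean [ 0.4746 -0.3345] circ [ 0.473  -0.3328] 0.0084
emptyh 0.75 1358 134.0 235.0 mean [ 0.4745 -0.3343] circ [ 0.4732 -0.3328] 0.0094
blueh 0.4 541 112.0 226.0 mean [ 0.4729 -0.292 ] circ [ 0.4728 -0.292 ] 0.0074
blueh 0.6 852 112.0 226.0 mean [ 0.4728 -0.2921] circ [ 0.4724 -0.2918] 0.0085
blueh 0.75 1189 112.0 226.0 mean [ 0.4728 -0.2921] circ [ 0.472  -0.2919] 0.0106
emptyh 0.4 494 111.0 226.0 mean [ 0.4716 -0.3278] circ [ 0.4702 -0.3266] 0.0059
emptyh 0.6 813 111.0 226.0 mean [ 0.4718 -0.3282] circ [ 0.472  -0.3282] 0.0085
emptyh 0.75 1124 111.0 226.0 mean [ 0.472  -0.3284] circ [ 0.4725 -0.3285] 0.0103
```

View pics/over.png

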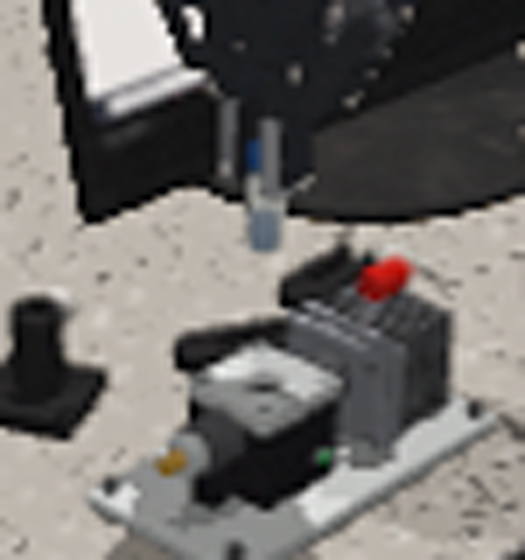

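The well minus blue-hole vector agrees between the two cameras, (-0.0128,0.2283) and (-0.0132,0.2286). The TCP target over the well is therefore (0.4606,-0.0673).

>>> apply_moves:
  deltas:
    - [-0.0015,-0.0028,-0.04,0,0,0]
    - [-0.0015,-0.0028,-0.08,0,0,0]
    - [-0.0015,-0.0028,-0.12,0,0,0]
    - [-0.0015,-0.0028,-0.15,0,0,0]
    - [-0.0015,-0.0028,-0.15,0,0,0]
    - [-0.0015,-0.0028,-0.15,0,0,0]
    - [-0.0015,-0.0028,-0.15,0,0,0]

```text
time: 8.42
eef_pos: [0.4619, -0.068, 0.1009]
tool_rot: [[-0.057, 0.998, 0.001], [0.998, 0.057, 0.0], [0.0, 0.001, -1.0]]
force: [-0.1, 1.0, -0.1]
finger_gap: 0.155
grip_force: 39.6
```

>>> apply_moves:
  deltas:
    - [-0.003,0.001,-0.01,0,0,0]
    - [-0.003,0.001,-0.01,0,0,0]
    - [-0.003,0.001,-0.01,0,0,0]

```text
time: 8.67
eef_pos: [0.4604, -0.0674, 0.0968]
tool_rot: [[-0.058, 0.998, 0.0], [0.998, 0.058, -0.0], [-0.0, 0.0, -1.0]]
force: [-0.2, 1.0, 0.5]
finger_gap: 0.153
grip_force: 39.6
```

Position is good. I'll lower it gently past the rim.

>>> apply_moves:
  deltas:
    - [0,0,-0.006,0,0,0]
    - [0,0,-0.012,0,0,0]
    - [0,0,-0.018,0,0,0]
    - [0,0,-0.022,0,0,0]
    - [0,0,-0.022,0,0,0]

```text
time: 9.08
eef_pos: [0.4615, -0.0677, 0.0879]
tool_rot: [[-0.058, 0.998, 0.002], [0.998, 0.058, -0.0], [-0.0, 0.002, -1.0]]
force: [2.8, -0.7, -0.2]
finger_gap: 0.152
grip_force: 40.3
```

It is 5 mm inside the well with no vertical resistance and a slight +x wall push. I'll ease x over and continue.

>>> apply_moves:
  deltas:
    - [0.002,0,-0.006,0,0,0]
    - [0.002,0,-0.012,0,0,0]
    - [0.002,0,-0.018,0,0,0]
    - [0.002,0,-0.024,0,0,0]
    - [0.002,0,-0.027,0,0,0]
    - [0.002,0,-0.027,0,0,0]

```text
time: 9.58
eef_pos: [0.4619, -0.0676, 0.077]
tool_rot: [[-0.058, 0.998, 0.001], [0.998, 0.058, -0.0], [-0.0, 0.001, -1.0]]
force: [5.1, -3.1, 2.4]
finger_gap: 0.15
grip_force: 40.6
```

>>> apply_moves:
  deltas:
    - [0.004,-0.002,0,0,0,0]
    - [0.004,-0.002,-0.005,0,0,0]
    - [0.004,-0.002,-0.01,0,0,0]
    - [0.004,-0.002,-0.014,0,0,0]
    - [0.004,-0.002,-0.014,0,0,0]

```text
time: 10.0
eef_pos: [0.4622, -0.068, 0.071]
tool_rot: [[-0.058, 0.998, -0.001], [0.998, 0.058, 0.0], [0.0, -0.001, -1.0]]
force: [1.6, -1.2, 3.3]
finger_gap: 0.153
grip_force: 40.7
```

>>> apply_moves:
  deltas:
    - [0.001,-0.001,-0.003,0,0,0]
    - [0.001,-0.001,-0.006,0,0,0]
    - [0.001,-0.001,-0.006,0,0,0]

```text
time: 10.25
eef_pos: [0.4625, -0.068, 0.0691]
tool_rot: [[-0.058, 0.998, -0.001], [0.998, 0.058, -0.0], [-0.0, -0.001, -1.0]]
force: [-2.4, -0.3, 11.7]
finger_gap: 0.154
grip_force: 41.1
```

>>> apply_moves:
  deltas:
    - [0,0,-0.002,0,0,0]
    - [0,0,-0.003,0,0,0]
    - [0,0,-0.003,0,0,0]
    - [0,0,-0.003,0,0,0]

```text
time: 10.58
eef_pos: [0.4628, -0.0681, 0.0689]
tool_rot: [[-0.059, 0.998, -0.001], [0.998, 0.059, -0.001], [-0.001, -0.001, -1.0]]
force: [-4.2, -0.4, 24.5]
finger_gap: 0.155
grip_force: 42.5
```

Run:
```python
from m import *
for i in range(4):
    c=grab("scene"); s=bot.get_state();print(s["time"],s["eef_pos"].round(4),s["force"].round(1),s["grip_force"].round(1))
meas(c,"scene"); save(c,"home.png",(215,150,290,230),7)
```

```text
Traceback (most recent call last):
AttributeError: 'float' object has no attribute 'round'
```

Run:
```python
from m import *
for i in range(3):
    c=grab("scene"); s=bot.get_state();print(s["time"],s["eef_pos"].round(4),s["force"].round(1),s["grip_force"])
meas(c,"scene"); save(c,"home.png",(215,150,290,230),7)
```

```text
10.6833 [ 0.4628 -0.068   0.0689] [-4.  -0.3 24.6] 42.45764225721359
10.7333 [ 0.4627 -0.0681  0.0689] [-4.8 -0.2 25.1] 42.457117438316345
10.7833 [ 0.4627 -0.068   0.0689] [-5.7 -0.8 24.4] 42.45678663253784
scene red 31 [269.4 189.5] [ 0.4405 -0.1165  0.095 ] [ 0.4396 -0.1155  0.0957] [ 0.411 -0.149  0.059] [ 0.485 -0.075  0.128]
scene blue 8 [250.5 198.5] [ 0.4879 -0.0843  0.056 ] [ 0.4654 -0.0628  0.0745] [ 0.459 -0.066  0.066] [ 0.47  -0.059  0.079]
```

View pics/home.png

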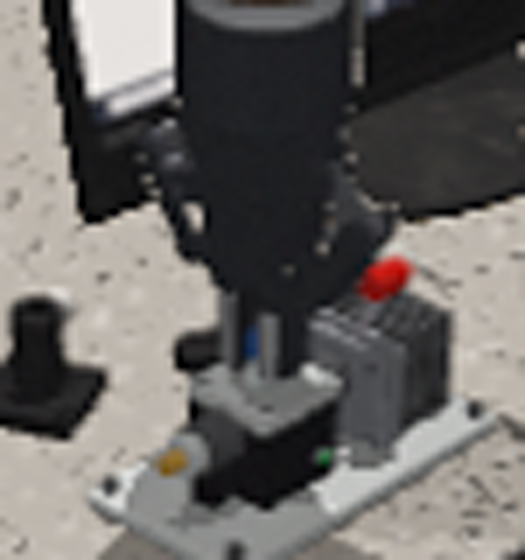

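The blue cap is at about (250,345), with its top near 79 mm. The TCP is 23.7 mm above its grasp height, where seated needs 24 mm. The push is steady at about 24.5 N, which leaves roughly 18 N on the ring after the spring. The lever is at rest and the fingertips look clear of the rim, so I'm handing in.

```bash
python3 -c "
from station import workorder
print(workorder.hand_in())"
```

```text
the job is handed in; nothing more can be done
None
```

I took the dark reading with the shutter lever, then put the blue-capped vial in the reader's well and pressed it home; I handed the job in still holding it down at about 25 N, but the hand-in returned no pass/fail verdict.

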